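# Load the bamboo piece into the spring holder

### The arm

A 7-joint arm with a two-finger parallel gripper is mounted at the origin on the work surface. World frame = base frame: x ahead of the robot, y to its left, z up, the work surface at z = 0. Lengths are in mm, angles in rad, forces in N, time in s.
With the tool pointing down it reaches from about 400 to 875 mm from the base axis. Payload 4.4 kg.
Tool frame: the origin (TCP) lies between the finger pads; the fingertips stand 22 mm ahead of it and the grasp point (between the pads) lies 3 mm ahead of it; z points along the fingers, y is the line along which they close (so a half turn about z gives the same grasp; the last joint's range is limited). The gripper opens to 85 mm and grips with 20 to 120 N. Pads are 22 mm wide; open, the fingers measure 114 mm over their backs; the gripper's body (76 mm by 85 mm) begins 54 mm behind the grasp point. The pads swing forward as they close: fully open they stand 13 mm farther back than shut.
Start: joints at [1.222, 0.628, 0.038, 1.517, -0.027, 0.996, -0.02], TCP at [181.406, -624.187, 253.313] pointing down, gripper open.
Joint ranges: [-3.06, 3.06], [-0.37, 2.12], [-1.25, 1.32], [0.18, 2.47], [-1.1, 4.24], [0.23, 1.98], [-2.94, 2.94]. Speed limits (rad/s): [2.57, 2.57, 3.14, 3.14, 3.14, 3.14, 3.14].

### API

Orientations are given as [roll, pitch, yaw] about the fixed x, y, z axes, in that order (R = Rz(yaw) Ry(pitch) Rx(roll)).
In Python, from cell import ctrl gives the robot as it stands.
- The arm moves only by the tool step_arm, never from a script. Its argument "plan" is a list of rows, each an object of numbers: "dx", "dy", "dz": the shift along the tool's x, y, z scaled (see below); "ax", "ay", "az": the turn, a rotation vector about the tool's x, y, z scaled (see below); "gripper": the opening, from 0 (shut) to 1 (fully open). A call has 1 to 20 rows; each row shifts and turns the commanded pose from where the row before left it, along the tool's axes as they then stand; what a row does not reach is not made up. The controller multiplies each number of a shift by 0.3 m and each number of a turn by 90 degrees. A row lasts 1/8 s, in which the tool goes at most 62.5 mm and 10.7 degrees, less where a joint would pass 70% of its speed; a pose out of reach is approached as far as the arm can. A call with a number of a shift or a turn outside -1 to 1 is refused whole. A call with a gripper value outside its range is refused whole. The fingers move at their own pace and stop on an object; the grip force is fixed at half the most. Time passes only in rows, so rows that do not move let the fingers close. It gives the time, the measured TCP pose, the force, the opening and the grip force at its end, in the units of the state.
- ctrl.read_state(): the state, without advancing time (a new reading comes with each control period).
- ctrl.get_image(name): name is "side" or "top"; returns a dict with "color" (420x560x3 uint8, red, green, blue), "range_z" (420x560 float32, mm along the optical axis (not along the pixel's ray), 0 where there is no reading), "fx", "fy", "cx", "cy" (pixels), "T" (4x4, takes a point from camera to world coordinates). Camera axes: x right, y down, z forward; pixel columns grow to the right and rows downward; lengths in mm; the calibration is good to about 2 mm. A picture is of the moment at which its call begins.
- ctrl.finish_job(): hands the job in; it is judged then, once.
The state is a dict: "clock": time; "qpos": joint angles; "qd": joint speeds; "tau": joint torques, N m; "eef_pos": TCP position; "tool_rot": TCP orientation; "force": force on the tool from outside, world axes, zero at the start; "torque": the same for the moment, N m; "width": finger opening in mm; "gripper_force": force on a finger pad.
Only numpy, scipy, OpenCV 4.12 (cv2) and the standard library are available. Lean on these libraries where they do the work, as an engineer would, in place of code of your own. Each camera call takes 0.05 s, during which the arm holds its last target. There are 200 camera calls.

### The job

Put the piece of bamboo that is both long and thick into the wooden spring holder, ready for splitting: hold the sprung gate open, stand the piece upright on the floor of the pocket between the gate and the low lip, then let go so that the gate closes on it and keeps it pressed against the lip. Do not tip the piece over on the way.

Things in the scene. Friction and masses are not known exactly. Their poses are not given: they have to be found in the camera images.
- culm: Piece to load: straw-coloured round bamboo, 38 mm thick, 140 mm long, 80-170 g, standing upright. Origin: centre of its lower end, z up its axis. Look-alikes stand nearby in any order: a thin one (24 mm thick, 140 mm tall) and a short one (38 mm thick, 65 mm tall), 95 mm or more apart between centres; a roll of tape 18 mm high lies among them.
- holder: Wooden spring holder, fixed to the table. Origin on the table, under the axis of a seated piece; z up. Base board 12 mm thick (x -65 to 65, y -132 to 43 mm); its top is the pocket's floor. Low lip on the +y side, gate facing it. Cheeks as high as the lip bound the pocket at x = -35 and 35 mm, down to y = -14 mm. Spring housing behind the gate: y -92 to -122 mm, top 62 mm up.
- lip_top (a point): Middle of the top inner edge of the fixed lip, at x 0, y 19, z 42 mm in the holder's frame and turned with it. The lip is a dark wooden bar 94 mm long along x, 30 mm high above the board and 16 mm thick (y 19 to 35 mm); the seated piece is pressed against its inner face.
- gate (a joint): Opening (m) of the upright sprung panel, 66 mm wide, 12 thick, top 85 mm above the table: 0 shut (face at holder y 7 mm, 12 mm off the lip), to 0.055 towards holder -y. The piece needs 0.026 to go in: e.g. push the gate with the side of the held piece, foot above the lip and below the gate's top. Spring 2.4 N at 0, 4 N at 0.026, 5.7 N at 0.055; damping 30 N per m/s.
There are look-alikes about, which are no part of the job. What is shaped like the culm but turquoise is not meant. There is more than one size of the holder; the one meant has the size given above.

How it is judged:
By the outcome, as a careful person would: the job done as asked, in the order asked, and still so for the second after the job is handed in, with the robot touching nothing.
It also fails if it takes over 38 s, if anything falls off the work surface, if the arm or the gripper's body presses on something with over 40 N, if the wrist force passes 120 N, or if a joint passes its speed limit or range.

## Working session

There is one attempt and no reset: what is moved stays moved. The work goes in short steps, Python scripts to look and compute and a tool call to move; the robot and the scene stay as the last step left them, time stands still between calls to the robot, and variables do not carry over. Pictures are saved under pics/ and viewed, at most 10 in all, crops included, and the job is handed in when it is done.

Besides the shell and the picture viewer there is one more tool, called by a JSON object that holds its "op" and its "data", one argument or row to a line. step_arm: Moves the arm, as the interface text tells. Shifts and turns lie within -1 to 1; 1 stands for 0.3 m of shift or 90 degrees of turn. Its arguments: {"type":"object","properties":{"plan":{"type":"array"}},"required":["plan"]}

```bash
mkdir -p pics
cat > h.py <<'E'
import numpy as np, cv2
from cell import ctrl
def grab(n):
    i=ctrl.get_image(n); np.savez(f'pics/{n}.npz',**i); return i
def load(n): return dict(np.load(f'pics/{n}.npz'))
def px(i,u,v,z=None):
    """world point of pixel by depth, or by ray at world height z"""
    T=i['T']; d=np.array([(u-i['cx'])/i['fx'],(v-i['cy'])/i['fy'],1.])
    if z is None: s=float(i['range_z'][int(v),int(u)])
    else: s=(z-T[2,3])/(T[:3,:3]@d)[2]
    return T[:3,:3]@(d*s)+T[:3,3]
def proj(i,P):
    c=np.linalg.inv(i['T'])@np.append(P,1); return i['fx']*c[0]/c[2]+i['cx'],i['fy']*c[1]/c[2]+i['cy']
E
python3 - <<'E'
from h import *
for n in ('top','side'):
    i=grab(n); cv2.imwrite(f'pics/{n}1.png',i['color'][:,:,::-1]); print(n,i['fx'],i['cx'],i['cy'],i['T'].round(3).tolist())
s=ctrl.read_state(); print({k:s[k] for k in('clock','eef_pos','tool_rot','width','force')})
E
```

```text
top 498.78553439917664 284.4000946144857 199.4332172591725 [[-0.017, -0.992, 0.125, 348.994], [-0.999, 0.021, 0.026, 9.687], [-0.029, -0.124, -0.992, 1017.4], [0.0, 0.0, 0.0, 1.0]]
side 405.12293370603 274.72738937718213 210.84903086944954 [[-0.999, -0.03, 0.035, 439.239], [-0.046, 0.625, -0.779, 655.657], [0.002, -0.78, -0.626, 582.812], [0.0, 0.0, 0.0, 1.0]]
{'clock': 0.1, 'eef_pos': array([ 181.24080816, -623.65675086,  252.46361427]), 'tool_rot': array([-3.13983776e+00,  4.54891047e-05,  2.82795934e-01]), 'width': 85.31163683389177, 'force': array([ 0.16488484, -0.42901387,  0.05379431])}
```

View pics/top1.png

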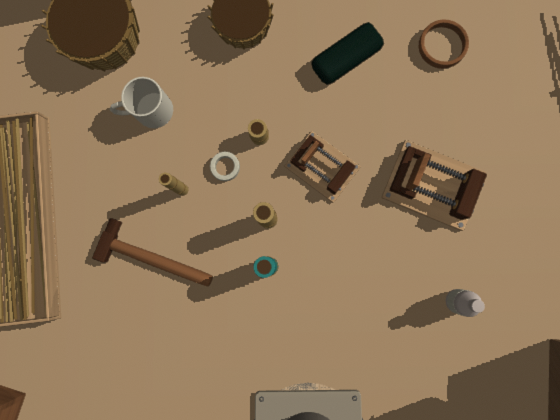

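View pics/side1.png

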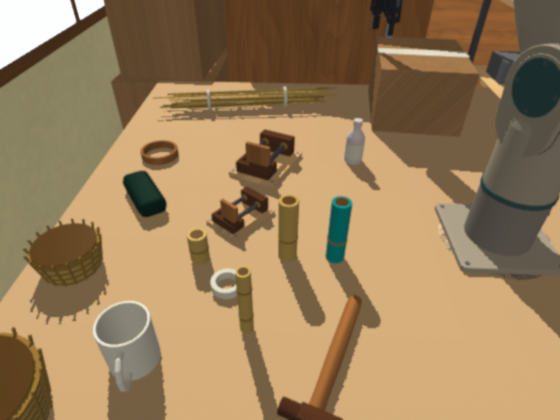

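The top view shows four upright pieces: (258,130) is short, (173,183) is thin and tall, (265,213) is tall and thick, and (265,267) is turquoise. In the side view the tall, thick one is at (288,228), so it's the culm. The holders in the top view are a small one at (323,166) and a large one at (435,185). I'll check all of these in an enlarged crop.

Run:
```python
from h import *
t=load('top'); s=load('side')
a=cv2.resize(t['color'][130:240,375:495],(480,440),interpolation=cv2.INTER_CUBIC)
b=cv2.resize(t['color'][190:240,240:290],(300,300),interpolation=cv2.INTER_CUBIC)
c=cv2.resize(s['color'][120:270,225:325],(300,450)[::1],interpolation=cv2.INTER_CUBIC)[:300]
c=cv2.resize(s['color'][120:270,225:325],(200,300),interpolation=cv2.INTER_CUBIC)
o=np.zeros((600,800,3),np.uint8); o[:440,:480]=a; o[:300,480:780]=b; o[300:600,480:680]=c
cv2.imwrite('pics/crop1.png',o[:,:,::-1])
for n,i,L in(('top',t,[(258,128),(166,179),(264,211),(265,267),(435,185),(398,187),(410,170),(467,195),(444,222)]),('side',s,[(289,200),(341,201),(288,228),(198,235),(244,272),(258,165),(258,153)])):
    for u,v in L: print(n,u,v,px(i,u,v).round(1))
```

```text
top 258 128 [611.6  84.4  63.3]
top 166 179 [500.4 244.4 141.6]
top 264 211 [439.3  69.3 140.9]
top 265 267 [341.1  68.8 139.8]
top 435 185 [ 498.4 -268.7   12.5]
top 398 187 [ 491.7 -188.3   41.5]
top 410 170 [ 349.     9.7 1017.4]
top 467 195 [ 470.2 -313.9   64. ]
top 444 222 [ 423.6 -283.8    8. ]
side 289 200 [439.8  74.1 141.4]
side 341 201 [346.2  70.8 140. ]
side 288 228 [440.1  89.5  87.8]
side 198 235 [610.3  92.3  65.4]
side 244 272 [502.4 251.2 140.9]
side 258 165 [ 519.4 -195.9   42.4]
side 258 153 [ 520.5 -216.9   64.2]
```

View pics/crop1.png

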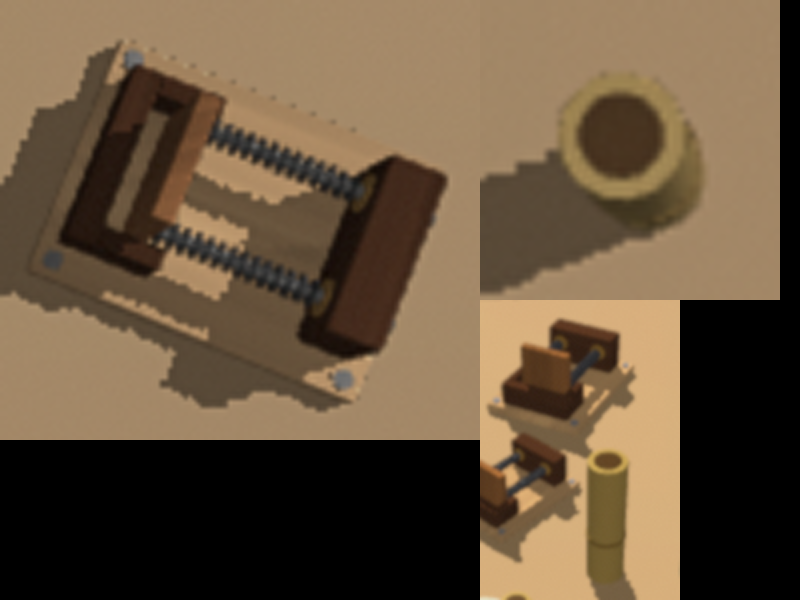

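```bash
cat > pose.py <<'E'
from h import *
from scipy.optimize import least_squares
t=load('top'); s=load('side')
def ray(i,u,v): return i['T'][:3,3], i['T'][:3,:3]@np.array([(u-i['cx'])/i['fx'],(v-i['cy'])/i['fy'],1.])
def tri(a,b):
    A=[];B=[]
    for o,d in(a,b):
        d=d/np.linalg.norm(d); M=np.eye(3)-np.outer(d,d); A.append(M);B.append(M@o)
    A=np.vstack(A);B=np.hstack(B); x,r,*_=np.linalg.lstsq(A,B,rcond=None); return x,r
print('culm tri',tri(ray(t,263.7,212.5),ray(s,288.5,201)))
def cloud(i,u0,u1,v0,v1):
    return np.array([np.r_[px(i,u,v),u,v] for v in range(v0,v1) for u in range(u0,u1) if i['range_z'][v,u]>0])
for n,i,b in(('top',t,(245,285,192,235)),('side',s,(275,303,192,212))):
    c=cloud(i,*b); c=c[(c[:,2]>134)]; (cx,cy),r=cv2.minEnclosingCircle(c[:,:2].astype(np.float32)); print(n,'rim',cx,cy,r,np.median(c[:,2]),len(c))
for n,i,b in(('top',t,(378,492,135,235)),('side',s,(225,305,122,190))):
    c=cloud(i,*b)
    for nm,lo,hi in(('lip',38,46),('hous',59,66),('gate',80,90)):
        k=c[(c[:,2]>lo)&(c[:,2]<hi)]
        if len(k)<4: print(n,nm,len(k)); continue
        r=cv2.minAreaRect(k[:,:2].astype(np.float32)); print(n,nm,len(k),np.round(r[0],1),np.round(r[1],1),round(r[2],1),np.median(k[:,2]).round(1), k[:,3:].mean(0).round(1))
C=[((-65,43,12),(383,197)),((65,43,12),(405.5,140.5)),((-65,-132,12),(463.7,230)),((-47,35,42),(390.5,190)),((47,35,42),(408.2,146.7)),((0,-122,62),(478.7,196.4))]
def W(p,P): c,q=np.cos(p[2]),np.sin(p[2]); return np.array([p[0]+c*P[0]-q*P[1],p[1]+q*P[0]+c*P[1],P[2]])
f=lambda p:np.hstack([np.subtract(proj(t,W(p,P)),m) for P,m in C])
r=least_squares(f,[495,-215,0.1],x_scale=[1,1,.01]); print('holder',r.x,np.degrees(r.x[2]),r.fun.round(1))
for P in((0,19,42),(-47,35,42),(47,35,42),(33,7,85),(-33,7,85)): print(P,W(r.x,P).round(1),'side px',np.round(proj(s,W(r.x,P)),1),'top px',np.round(proj(t,W(r.x,P)),1))
E
python3 pose.py
```

```text
culm tri (array([438.92728137,  70.09935101, 135.72287316]), array([5.94095744]))
top rim 437.1396179199219 70.81285095214844 18.84410285949707 140.7594215406064 354
side rim 440.50067138671875 71.52851104736328 20.043773651123047 139.97041697037955 254
top lip 829 [ 499.1 -267.3] [162.6  94.4] 65.8 42.7 [418.3 176. ]
top hous 741 [ 494.5 -277.5] [128.8  93.9] 66.1 62.5 [469.6 192.7]
top gate 235 [ 518.6 -224.4] [12.6 66.3] 66.0 85.4 [420.8 169.5]
side lip 455 [ 523.9 -217.1] [254.8  97.8] 67.5 42.1 [261.1 160.1]
side hous 263 [ 499.2 -276.4] [131.2  95.4] 66.5 62.0 [272.4 138.8]
side gate 100 [ 522.5 -222.1] [14.1 64. ] 65.7 84.3 [257.2 145.3]
holder [ 5.16453617e+02 -2.25903937e+02 -4.10319930e-01] -23.509600265666087 [-1.3  1.1 -0.8 -0.6  0.2  1.2  0.9 -0.7  0.3 -0.8  0.6 -0.3]
(0, 19, 42) [ 524.  -208.5   42. ] side px [256.6 162.4] top px [407.6 170.5]
(-47, 35, 42) [ 487.3 -175.1   42. ] side px [270.5 170.1] top px [391.4 189.3]
(47, 35, 42) [ 573.5 -212.6   42. ] side px [237.1 161. ] top px [408.5 145.9]
(33, 7, 85) [ 549.5 -232.6   85. ] side px [246.7 142.2] top px [424.7 152.9]
(-33, 7, 85) [ 489.  -206.3   85. ] side px [270.4 148.1] top px [412.3 184.8]
```

{"op": "step_arm", "data": {
  "plan": [
    {"az": 0.111, "gripper": 1},
    {"az": 0.111, "gripper": 1},
    {"az": 0.111, "gripper": 1},
    {"az": 0.111, "gripper": 1},
    {"gripper": 1}
  ]
}}

```text
invalid input
```

```bash
cat >> h.py <<'E'
from scipy.spatial.transform import Rotation as Ro
def st():
    s=ctrl.read_state(); print('t',round(s['clock'],2),'p',np.round(s['eef_pos'],1),'rpy',np.round(s['tool_rot'],4),'w',round(s['width'],1),'gf',np.round(s['gripper_force'],1),'F',np.round(s['force'],1),'T',np.round(s['torque'],2),'q',np.round(s['qpos'],2)); return s
def go(*pts,yaw=-0.415):
    """tool-frame units from the current pose to each point in turn, and the turn that mends the attitude"""
    s=st(); p=s['eef_pos']; R=Ro.from_euler('xyz',s['tool_rot']); 
    print('turn units',(R.inv()*Ro.from_euler('xyz',[np.pi,0,yaw])).as_rotvec()/(np.pi/2))
    R=Ro.from_euler('xyz',[np.pi,0,yaw])
    for q in pts:
        d=R.inv().apply(np.array(q)-p); print(q,'total',(d/300).round(4),'rows>=',int(np.ceil(np.linalg.norm(d)/60))); p=np.array(q)
E
python3 -c "
from h import *
go((440,-330,255),(439,71,255),(439,71,115))"
```

```text
t 0.1 p [ 181.2 -623.7  252.5] rpy [-3.1398  0.      0.2828] w 85.3 gf 0.0 F [ 0.2 -0.4  0.1] T [-0.02 -0.05  0.  ] q [ 1.22  0.63  0.04  1.52 -0.03  1.   -0.02]
turn units [-1.06139337e-03  4.17563920e-04  4.44230547e-01]
(440, -330, 255) total [ 0.3947 -1.2435 -0.0085] rows>= 7
(439, 71, 255) total [-0.542  -1.2219 -0.    ] rows>= 7
(439, 71, 115) total [ 0.     -0.      0.4667] rows>= 3
```

Every key may be required in each row.

{"op": "step_arm", "data": {
  "plan": [
    {"dx": 0, "dy": 0, "dz": 0, "ax": 0, "ay": 0, "az": 0.111, "gripper": 1},
    {"dx": 0, "dy": 0, "dz": 0, "ax": 0, "ay": 0, "az": 0.111, "gripper": 1},
    {"dx": 0, "dy": 0, "dz": 0, "ax": 0, "ay": 0, "az": 0.111, "gripper": 1},
    {"dx": 0, "dy": 0, "dz": 0, "ax": 0, "ay": 0, "az": 0.111, "gripper": 1}
  ]
}}

```text
clock: 0.6
eef_pos: [181.3, -623.8, 252.8]
tool_rot: [-3.141, 0.001, -0.42]
force: [-0.2, -0.2, -0.5]
width: 85.5
gripper_force: 0.0
```

{"op": "step_arm", "data": {
  "plan": [
    {"dx": 0.05, "dy": -0.155, "dz": 0, "ax": 0, "ay": 0, "az": 0, "gripper": 1},
    {"dx": 0.05, "dy": -0.155, "dz": 0, "ax": 0, "ay": 0, "az": 0, "gripper": 1},
    {"dx": 0.05, "dy": -0.155, "dz": 0, "ax": 0, "ay": 0, "az": 0, "gripper": 1},
    {"dx": 0.05, "dy": -0.155, "dz": 0, "ax": 0, "ay": 0, "az": 0, "gripper": 1},
    {"dx": 0.05, "dy": -0.155, "dz": 0, "ax": 0, "ay": 0, "az": 0, "gripper": 1},
    {"dx": 0.05, "dy": -0.155, "dz": 0, "ax": 0, "ay": 0, "az": 0, "gripper": 1},
    {"dx": 0.05, "dy": -0.155, "dz": 0, "ax": 0, "ay": 0, "az": 0, "gripper": 1},
    {"dx": 0.05, "dy": -0.155, "dz": 0, "ax": 0, "ay": 0, "az": 0, "gripper": 1},
    {"dx": -0.068, "dy": -0.153, "dz": 0, "ax": 0, "ay": 0, "az": 0, "gripper": 1},
    {"dx": -0.068, "dy": -0.153, "dz": 0, "ax": 0, "ay": 0, "az": 0, "gripper": 1},
    {"dx": -0.068, "dy": -0.153, "dz": 0, "ax": 0, "ay": 0, "az": 0, "gripper": 1},
    {"dx": -0.068, "dy": -0.153, "dz": 0, "ax": 0, "ay": 0, "az": 0, "gripper": 1},
    {"dx": -0.068, "dy": -0.153, "dz": 0, "ax": 0, "ay": 0, "az": 0, "gripper": 1},
    {"dx": -0.068, "dy": -0.153, "dz": 0, "ax": 0, "ay": 0, "az": 0, "gripper": 1},
    {"dx": -0.068, "dy": -0.153, "dz": 0, "ax": 0, "ay": 0, "az": 0, "gripper": 1},
    {"dx": -0.068, "dy": -0.153, "dz": 0, "ax": 0, "ay": 0, "az": 0, "gripper": 1},
    {"dx": 0, "dy": 0, "dz": 0, "ax": 0, "ay": 0, "az": 0, "gripper": 1}
  ]
}}

```text
clock: 2.72
eef_pos: [439.3, 74.1, 253.1]
tool_rot: [-3.14, 0.001, -0.407]
force: [0.7, -0.3, -0.5]
width: 85.2
gripper_force: 0.0
```

```bash
python3 -c "
from h import *
go((439,71,190),(439,71,115))"
```

```text
t 2.73 p [439.3  74.1 253.1] rpy [-3.1403e+00  1.0000e-03 -4.0650e-01] w 85.2 gf 0.0 F [ 0.7 -0.3 -0.5] T [-0.05  0.02  0.04] q [-0.37  0.35  0.19  2.06 -0.1   0.74 -2.1 ]
turn units [-0.000823    0.00064563  0.00540177]
(439, 71, 190) total [0.0032 0.0099 0.2103] rows>= 2
(439, 71, 115) total [ 0.   -0.    0.25] rows>= 2
```

{"op": "step_arm", "data": {
  "plan": [
    {"dx": 0.003, "dy": 0.01, "dz": 0.06, "ax": 0, "ay": 0, "az": 0.005, "gripper": 1},
    {"dx": 0, "dy": 0, "dz": 0.1, "ax": 0, "ay": 0, "az": 0, "gripper": 1},
    {"dx": 0, "dy": 0, "dz": 0.1, "ax": 0, "ay": 0, "az": 0, "gripper": 1},
    {"dx": 0, "dy": 0, "dz": 0.1, "ax": 0, "ay": 0, "az": 0, "gripper": 1},
    {"dx": 0, "dy": 0, "dz": 0.1, "ax": 0, "ay": 0, "az": 0, "gripper": 1},
    {"dx": 0, "dy": 0, "dz": 0, "ax": 0, "ay": 0, "az": 0, "gripper": 1},
    {"dx": 0, "dy": 0, "dz": 0, "ax": 0, "ay": 0, "az": 0, "gripper": 1}
  ]
}}

```text
clock: 3.6
eef_pos: [439.7, 66.1, 115.9]
tool_rot: [-3.142, -0.001, -0.423]
force: [-0.4, 0.8, 0.5]
width: 85.6
gripper_force: 0.0
```

```bash
python3 -c "
from h import *
go((439,71,115))
o=[]
for n,b in(('top',(170,260,215,315)),('side',(120,290,230,400))):
    i=grab(n); c=i['color'][b[0]:b[1],b[2]:b[3]]; o.append(cv2.resize(c,(390,390)))
cv2.imwrite('pics/pre.png',np.hstack(o)[:,:,::-1])"
```

```text
t 3.6 p [439.7  66.1 115.9] rpy [-3.1415e+00 -7.0000e-04 -4.2350e-01] w 85.6 gf 0.0 F [-0.4  0.8  0.5] T [-0.02 -0.07  0.03] q [-0.29  0.59  0.11  2.2  -0.18  0.36 -2.02]
turn units [-4.62816982e-05 -4.36162258e-04 -5.39444629e-03]
(439, 71, 115) total [-0.0088 -0.0141  0.0032] rows>= 1
```

View pics/pre.png

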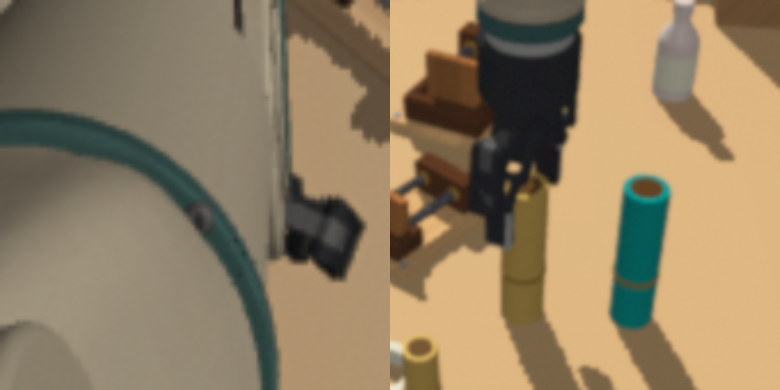

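The side crop (right half) shows the culm upright with the fingers on either side of its top. The top camera is blocked by the arm. I'll correct the 5 mm offset and close the gripper.

{"op": "step_arm", "data": {
  "plan": [
    {"dx": -0.009, "dy": -0.014, "dz": 0.003, "ax": 0, "ay": 0, "az": 0, "gripper": 1},
    {"dx": 0, "dy": 0, "dz": 0, "ax": 0, "ay": 0, "az": 0, "gripper": 0.7},
    {"dx": 0, "dy": 0, "dz": 0, "ax": 0, "ay": 0, "az": 0, "gripper": 0.55},
    {"dx": 0, "dy": 0, "dz": 0, "ax": 0, "ay": 0, "az": 0, "gripper": 0.45},
    {"dx": 0, "dy": 0, "dz": 0, "ax": 0, "ay": 0, "az": 0, "gripper": 0.3},
    {"dx": 0, "dy": 0, "dz": 0, "ax": 0, "ay": 0, "az": 0, "gripper": 0},
    {"dx": 0, "dy": 0, "dz": 0, "ax": 0, "ay": 0, "az": 0, "gripper": 0},
    {"dx": 0, "dy": 0, "dz": 0, "ax": 0, "ay": 0, "az": 0, "gripper": 0},
    {"dx": 0, "dy": 0, "dz": 0, "ax": 0, "ay": 0, "az": 0, "gripper": 0}
  ]
}}

```text
clock: 4.82
eef_pos: [438.9, 71.9, 114.7]
tool_rot: [-3.141, -0.001, -0.422]
force: [-0.1, 1.0, 5.1]
width: 37.0
gripper_force: 59.5
```

{"op": "step_arm", "data": {
  "plan": [
    {"dx": 0, "dy": 0, "dz": -0.03, "ax": 0, "ay": 0, "az": 0, "gripper": 0},
    {"dx": 0, "dy": 0, "dz": -0.07, "ax": 0, "ay": 0, "az": 0, "gripper": 0},
    {"dx": 0, "dy": 0, "dz": -0.1, "ax": 0, "ay": 0, "az": 0, "gripper": 0},
    {"dx": 0, "dy": 0, "dz": -0.1, "ax": 0, "ay": 0, "az": 0, "gripper": 0},
    {"dx": 0, "dy": 0, "dz": -0.08, "ax": 0, "ay": 0, "az": 0, "gripper": 0},
    {"dx": 0, "dy": 0, "dz": -0.03, "ax": 0, "ay": 0, "az": 0, "gripper": 0},
    {"dx": 0, "dy": 0, "dz": 0, "ax": 0, "ay": 0, "az": 0, "gripper": 0},
    {"dx": 0, "dy": 0, "dz": 0, "ax": 0, "ay": 0, "az": 0, "gripper": 0}
  ]
}}

```text
clock: 5.82
eef_pos: [437.8, 71.4, 236.5]
tool_rot: [3.14, 0.002, -0.423]
force: [-0.1, -0.0, -1.3]
width: 36.6
gripper_force: 60.1
```

```bash
python3 -c "
from h import *
go((535.6,-183.8,237),(535.6,-183.8,172))"
```

```text
t 5.83 p [437.8  71.4 236.5] rpy [ 3.1403e+00  1.6000e-03 -4.2260e-01] w 36.6 gf 60.1 F [-0.1 -0.  -1.3] T [ 0.   -0.04 -0.02] q [-0.38  0.37  0.2   2.09 -0.11  0.69 -2.09]
turn units [ 0.00082565  0.00099731 -0.00481083]
(535.6, -183.8, 237) total [ 0.6413  0.6472 -0.0015] rows>= 5
(535.6, -183.8, 172) total [ 0.     -0.      0.2167] rows>= 2
```

{"op": "step_arm", "data": {
  "plan": [
    {"dx": 0.03, "dy": 0.03, "dz": 0, "ax": 0, "ay": 0, "az": -0.005, "gripper": 0},
    {"dx": 0.06, "dy": 0.06, "dz": 0, "ax": 0, "ay": 0, "az": 0, "gripper": 0},
    {"dx": 0.08, "dy": 0.08, "dz": 0, "ax": 0, "ay": 0, "az": 0, "gripper": 0},
    {"dx": 0.08, "dy": 0.08, "dz": 0, "ax": 0, "ay": 0, "az": 0, "gripper": 0},
    {"dx": 0.08, "dy": 0.08, "dz": 0, "ax": 0, "ay": 0, "az": 0, "gripper": 0},
    {"dx": 0.08, "dy": 0.08, "dz": 0, "ax": 0, "ay": 0, "az": 0, "gripper": 0},
    {"dx": 0.08, "dy": 0.08, "dz": 0, "ax": 0, "ay": 0, "az": 0, "gripper": 0},
    {"dx": 0.08, "dy": 0.08, "dz": 0, "ax": 0, "ay": 0, "az": 0, "gripper": 0},
    {"dx": 0.05, "dy": 0.05, "dz": 0, "ax": 0, "ay": 0, "az": 0, "gripper": 0},
    {"dx": 0.02, "dy": 0.027, "dz": 0, "ax": 0, "ay": 0, "az": 0, "gripper": 0},
    {"dx": 0, "dy": 0, "dz": 0, "ax": 0, "ay": 0, "az": 0, "gripper": 0},
    {"dx": 0, "dy": 0, "dz": 0, "ax": 0, "ay": 0, "az": 0, "gripper": 0},
    {"dx": 0, "dy": 0, "dz": 0, "ax": 0, "ay": 0, "az": 0, "gripper": 0}
  ]
}}

```text
clock: 7.45
eef_pos: [535.9, -182.2, 237.5]
tool_rot: [-3.141, 0.0, -0.413]
force: [0.6, 0.3, -2.0]
width: 37.1
gripper_force: 60.1
```

```bash
python3 -c "
from h import *
go((535.6,-183.8,172))"
```

```text
t 7.45 p [ 535.9 -182.2  237.5] rpy [-3.141e+00  4.000e-04 -4.129e-01] w 37.1 gf 60.1 F [ 0.6  0.3 -2. ] T [-0.05 -0.03  0.01] q [ 0.14  0.53  0.21  1.78 -0.14  0.84 -1.57]
turn units [-0.00035929  0.00023251  0.00131232]
(535.6, -183.8, 172) total [0.0012 0.0054 0.2184] rows>= 2
```

{"op": "step_arm", "data": {
  "plan": [
    {"dx": 0, "dy": 0, "dz": 0.04, "ax": 0, "ay": 0, "az": 0, "gripper": 0},
    {"dx": 0, "dy": 0, "dz": 0.06, "ax": 0, "ay": 0, "az": 0, "gripper": 0},
    {"dx": 0, "dy": 0, "dz": 0.06, "ax": 0, "ay": 0, "az": 0, "gripper": 0},
    {"dx": 0, "dy": 0, "dz": 0.04, "ax": 0, "ay": 0, "az": 0, "gripper": 0},
    {"dx": 0, "dy": 0, "dz": 0.018, "ax": 0, "ay": 0, "az": 0, "gripper": 0},
    {"dx": 0, "dy": 0, "dz": 0, "ax": 0, "ay": 0, "az": 0, "gripper": 0},
    {"dx": 0, "dy": 0, "dz": 0, "ax": 0, "ay": 0, "az": 0, "gripper": 0}
  ]
}}

```text
clock: 8.32
eef_pos: [536.4, -183.6, 172.5]
tool_rot: [-3.141, -0.001, -0.415]
force: [-0.3, 0.6, -1.6]
width: 36.7
gripper_force: 60.1
```

```bash
python3 -c "
from h import *
go((535.6,-183.8,172),(515.1,-230.5,172))
i=grab('side'); c=i['color'][90:200,200:330]; cv2.imwrite('pics/side2.png',cv2.resize(c,(780,600),interpolation=cv2.INTER_CUBIC)[:,:,::-1])"
```

```text
t 8.32 p [ 536.4 -183.6  172.5] rpy [-3.1415e+00 -1.2000e-03 -4.1470e-01] w 36.7 gf 60.1 F [-0.3  0.6 -1.6] T [-0.04  0.03  0.07] q [ 0.16  0.62  0.18  1.84 -0.16  0.7  -1.55]
turn units [-8.96756664e-05 -7.49540748e-04  2.12492987e-04]
(535.6, -183.8, 172) total [-0.0022  0.0017  0.0018] rows>= 1
(515.1, -230.5, 172) total [0.0002 0.17   0.    ] rows>= 1
```

View pics/side2.png

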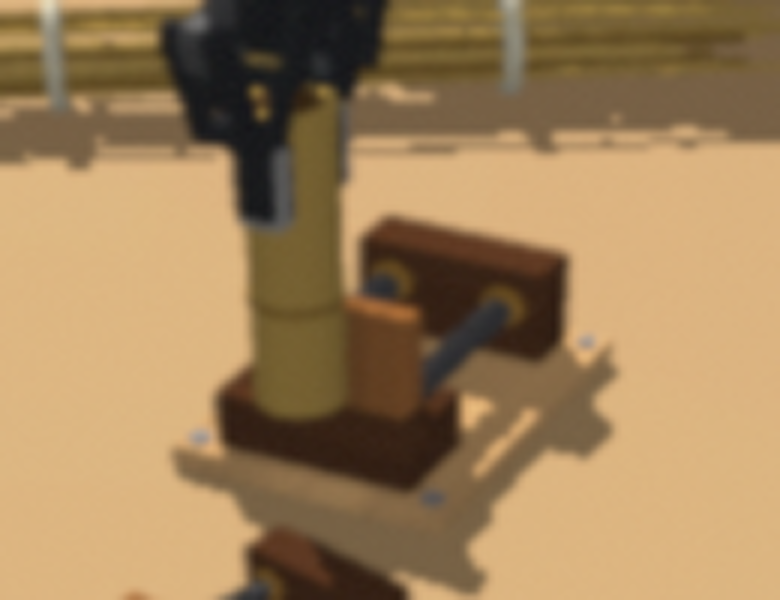

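The crop shows the culm upright and gripped, its foot at (298,400) just above the lip and in front of the gate. I'll check its sideways centring numerically.

```bash
python3 -c "
from h import *
i=load('side')
print('TCP axis foot57',proj(i,(536.4,-183.6,57)),'seen',200+298/6,90+395/5.45)
for z in (57,100): print('axis',z,proj(i,(536.4,-183.6,z)))
c=np.array([px(i,u,v) for v in range(135,155) for u in range(240,262) if i['range_z'][v,u]>0]);
o=np.array([517.5,-225]);a=-.415;hx=np.array([np.cos(a),np.sin(a)]);hy=np.array([-np.sin(a),np.cos(a)])
c=c[(c[:,2]>65)&(c[:,2]<110)]; X=(c[:,:2]-o)@hx;Y=(c[:,:2]-o)@hy
m=Y>20; print('culm x range',np.percentile(X[m],[1,99]),'front y',np.percentile(Y[m],98),m.sum())
d=np.array([px(i,u,v) for v in range(150,185) for u in range(230,285) if i['range_z'][v,u]>0]); d=d[(d[:,2]>20)&(d[:,2]<40)]; X=(d[:,:2]-o)@hx;Y=(d[:,:2]-o)@hy; m=Y>30; print('lip x range',np.percentile(X[m],[1,99]),'y',np.median(Y[m]))
"
```

```text
TCP axis foot57 (np.float64(250.49675218752824), np.float64(162.4223171851418)) seen 249.66666666666666 162.47706422018348
axis 57 (np.float64(250.49675218752824), np.float64(162.4223171851418))
axis 100 (np.float64(249.84834042798477), np.float64(146.9067055018774))
culm x range [-15.96855021  16.96570419] front y 66.33124317858542 127
lip x range [-43.11785703  48.62556872] y 36.88671376124692
```

{"op": "step_arm", "data": {
  "plan": [
    {"dx": 0.006, "dy": 0.018, "dz": 0.002, "ax": 0, "ay": 0, "az": 0, "gripper": 0},
    {"dx": 0, "dy": 0.018, "dz": 0, "ax": 0, "ay": 0, "az": 0, "gripper": 0},
    {"dx": 0, "dy": 0.018, "dz": 0, "ax": 0, "ay": 0, "az": 0, "gripper": 0},
    {"dx": 0, "dy": 0.018, "dz": 0, "ax": 0, "ay": 0, "az": 0, "gripper": 0},
    {"dx": 0, "dy": 0.018, "dz": 0, "ax": 0, "ay": 0, "az": 0, "gripper": 0},
    {"dx": 0, "dy": 0.018, "dz": 0, "ax": 0, "ay": 0, "az": 0, "gripper": 0},
    {"dx": 0, "dy": 0.018, "dz": 0, "ax": 0, "ay": 0, "az": 0, "gripper": 0},
    {"dx": 0, "dy": 0.018, "dz": 0, "ax": 0, "ay": 0, "az": 0, "gripper": 0},
    {"dx": 0, "dy": 0.018, "dz": 0, "ax": 0, "ay": 0, "az": 0, "gripper": 0},
    {"dx": 0, "dy": 0.013, "dz": 0, "ax": 0, "ay": 0, "az": 0, "gripper": 0},
    {"dx": 0, "dy": 0, "dz": 0, "ax": 0, "ay": 0, "az": 0, "gripper": 0},
    {"dx": 0, "dy": 0, "dz": 0, "ax": 0, "ay": 0, "az": 0, "gripper": 0}
  ]
}}

```text
clock: 9.88
eef_pos: [516.5, -232.2, 171.5]
tool_rot: [-3.142, 0.0, -0.415]
force: [1.5, 3.6, 1.6]
width: 37.1
gripper_force: 60.3
```

```bash
python3 -c "
from h import *
go((515.8,-231.5,172),(515.8,-231.5,127))
i=grab('side'); c=i['color'][90:200,200:330]; cv2.imwrite('pics/side3.png',cv2.resize(c,(780,600),interpolation=cv2.INTER_CUBIC)[:,:,::-1])"
```

```text
t 9.88 p [ 516.5 -232.2  171.5] rpy [-3.1415  0.     -0.4146] w 37.1 gf 60.3 F [1.5 3.6 1.6] T [ 1.22 -0.36  0.02] q [ 0.26  0.62  0.18  1.84 -0.16  0.7  -1.46]
turn units [-4.88774015e-05  4.94492463e-06  2.53095105e-04]
(515.8, -231.5, 172) total [-0.0029 -0.0012 -0.0017] rows>= 1
(515.8, -231.5, 127) total [ 0.   -0.    0.15] rows>= 1
```

View pics/side3.png

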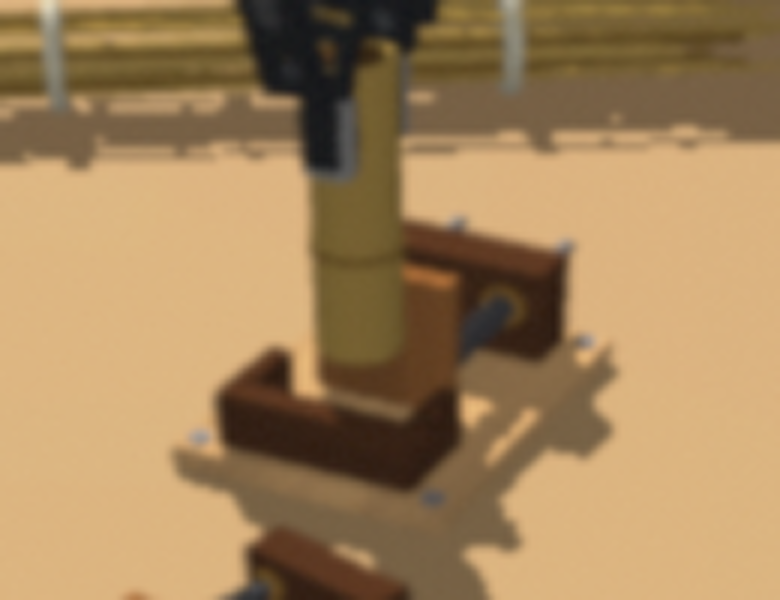

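The crop shows the gate pushed open about 33 mm. The culm is upright behind the lip and between the cheeks, with its foot at (362,350), and there's a clear gap to the lip. Next I'll lower it.

{"op": "step_arm", "data": {
  "plan": [
    {"dx": 0, "dy": 0, "dz": 0.02, "ax": 0, "ay": 0, "az": 0, "gripper": 0},
    {"dx": 0, "dy": 0, "dz": 0.03, "ax": 0, "ay": 0, "az": 0, "gripper": 0},
    {"dx": 0, "dy": 0, "dz": 0.03, "ax": 0, "ay": 0, "az": 0, "gripper": 0},
    {"dx": 0, "dy": 0, "dz": 0.03, "ax": 0, "ay": 0, "az": 0, "gripper": 0},
    {"dx": 0, "dy": 0, "dz": 0.02, "ax": 0, "ay": 0, "az": 0, "gripper": 0},
    {"dx": 0, "dy": 0, "dz": 0.008, "ax": 0, "ay": 0, "az": 0, "gripper": 0},
    {"dx": 0, "dy": 0, "dz": 0, "ax": 0, "ay": 0, "az": 0, "gripper": 0},
    {"dx": 0, "dy": 0, "dz": 0, "ax": 0, "ay": 0, "az": 0, "gripper": 0}
  ]
}}

```text
clock: 10.92
eef_pos: [516.1, -232.1, 129.6]
tool_rot: [3.142, 0.001, -0.415]
force: [2.3, 4.9, -4.8]
width: 36.8
gripper_force: 60.4
```

{"op": "step_arm", "data": {
  "plan": [
    {"dx": 0, "dy": 0, "dz": 0.005, "ax": 0, "ay": 0, "az": 0, "gripper": 0},
    {"dx": 0, "dy": 0, "dz": 0, "ax": 0, "ay": 0, "az": 0, "gripper": 0},
    {"dx": 0, "dy": 0, "dz": 0, "ax": 0, "ay": 0, "az": 0, "gripper": 0}
  ]
}}

```text
clock: 11.3
eef_pos: [516.4, -232.2, 128.7]
tool_rot: [-3.142, 0.0, -0.415]
force: [1.2, 4.4, -0.6]
width: 36.6
gripper_force: 60.4
```

```bash
python3 -c "
from h import *
go((515.8,-231.5,127))"
```

```text
t 11.3 p [ 516.4 -232.2  128.7] rpy [-3.1415  0.     -0.4147] w 36.6 gf 60.4 F [ 1.2  4.4 -0.6] T [ 1.1  -0.26 -0.  ] q [ 0.27  0.68  0.16  1.87 -0.17  0.6  -1.45]
turn units [-2.77820055e-05  5.92329758e-06  1.98896022e-04]
(515.8, -231.5, 127) total [-0.0028 -0.0013  0.0056] rows>= 1
```

Still about 2 mm short of contact.

{"op": "step_arm", "data": {
  "plan": [
    {"dx": 0, "dy": 0, "dz": 0.004, "ax": 0, "ay": 0, "az": 0, "gripper": 0},
    {"dx": 0, "dy": 0, "dz": 0, "ax": 0, "ay": 0, "az": 0, "gripper": 0},
    {"dx": 0, "dy": 0, "dz": 0, "ax": 0, "ay": 0, "az": 0, "gripper": 0}
  ]
}}

```text
clock: 11.68
eef_pos: [516.7, -232.3, 127.5]
tool_rot: [-3.142, -0.001, -0.415]
force: [2.5, 3.3, 1.8]
width: 36.6
gripper_force: 60.4
```

{"op": "step_arm", "data": {
  "plan": [
    {"dx": 0, "dy": 0, "dz": 0.003, "ax": 0, "ay": 0, "az": 0, "gripper": 0},
    {"dx": 0, "dy": 0, "dz": 0, "ax": 0, "ay": 0, "az": 0, "gripper": 0},
    {"dx": 0, "dy": 0, "dz": 0, "ax": 0, "ay": 0, "az": 0, "gripper": 0}
  ]
}}

```text
clock: 12.05
eef_pos: [516.8, -232.3, 126.7]
tool_rot: [-3.142, -0.001, -0.415]
force: [1.0, 4.7, 5.1]
width: 36.5
gripper_force: 60.9
```

Touching the floor now. Slide the piece toward the lip.

{"op": "step_arm", "data": {
  "plan": [
    {"dx": 0, "dy": -0.006, "dz": -0.001, "ax": 0, "ay": 0, "az": 0, "gripper": 0},
    {"dx": 0, "dy": -0.006, "dz": 0, "ax": 0, "ay": 0, "az": 0, "gripper": 0},
    {"dx": 0, "dy": -0.006, "dz": 0, "ax": 0, "ay": 0, "az": 0, "gripper": 0},
    {"dx": 0, "dy": 0, "dz": 0, "ax": 0, "ay": 0, "az": 0, "gripper": 0},
    {"dx": 0, "dy": 0, "dz": 0, "ax": 0, "ay": 0, "az": 0, "gripper": 0}
  ]
}}

```text
clock: 12.68
eef_pos: [518.9, -227.3, 126.7]
tool_rot: [-3.142, -0.0, -0.415]
force: [2.3, 1.6, 1.9]
width: 37.0
gripper_force: 60.4
```

{"op": "step_arm", "data": {
  "plan": [
    {"dx": 0, "dy": -0.004, "dz": 0, "ax": 0, "ay": 0, "az": 0, "gripper": 0},
    {"dx": 0, "dy": 0, "dz": 0, "ax": 0, "ay": 0, "az": 0, "gripper": 0},
    {"dx": 0, "dy": 0, "dz": 0, "ax": 0, "ay": 0, "az": 0, "gripper": 0}
  ]
}}

```text
clock: 13.05
eef_pos: [519.4, -226.1, 126.7]
tool_rot: [-3.141, -0.0, -0.414]
force: [2.4, 1.5, 2.7]
width: 37.0
gripper_force: 60.4
```

{"op": "step_arm", "data": {
  "plan": [
    {"dx": 0, "dy": -0.004, "dz": 0, "ax": 0, "ay": 0, "az": 0, "gripper": 0},
    {"dx": 0, "dy": 0, "dz": 0, "ax": 0, "ay": 0, "az": 0, "gripper": 0},
    {"dx": 0, "dy": 0, "dz": 0, "ax": 0, "ay": 0, "az": 0, "gripper": 0}
  ]
}}

```text
clock: 13.42
eef_pos: [519.9, -225.0, 126.8]
tool_rot: [-3.141, -0.0, -0.414]
force: [3.2, 1.3, 1.8]
width: 36.7
gripper_force: 60.4
```

```bash
python3 -c "
from h import *
st()"
```

```text
t 13.43 p [ 519.9 -225.   126.8] rpy [-3.1414e+00 -4.0000e-04 -4.1450e-01] w 36.7 gf 60.4 F [3.2 1.3 1.8] T [ 0.24 -0.67 -0.  ] q [ 0.26  0.69  0.16  1.87 -0.18  0.6  -1.46]
```

{"op": "step_arm", "data": {
  "plan": [
    {"dx": 0, "dy": -0.004, "dz": 0, "ax": 0, "ay": 0, "az": 0, "gripper": 0},
    {"dx": 0, "dy": 0, "dz": 0, "ax": 0, "ay": 0, "az": 0, "gripper": 0},
    {"dx": 0, "dy": 0, "dz": 0, "ax": 0, "ay": 0, "az": 0, "gripper": 0}
  ]
}}

```text
clock: 13.8
eef_pos: [520.2, -224.3, 126.7]
tool_rot: [3.141, -0.0, -0.415]
force: [2.9, -0.3, 1.5]
width: 36.4
gripper_force: 60.3
```

```bash
python3 -c "
from h import *
st()
i=grab('side'); c=i['color'][90:200,200:330]; cv2.imwrite('pics/side4.png',cv2.resize(c,(780,600),interpolation=cv2.INTER_CUBIC)[:,:,::-1])"
```

```text
t 13.8 p [ 520.2 -224.3  126.7] rpy [ 3.1413e+00 -4.0000e-04 -4.1490e-01] w 36.4 gf 60.3 F [ 2.9 -0.3  1.5] T [-0.17 -0.55 -0.01] q [ 0.26  0.69  0.16  1.87 -0.18  0.6  -1.46]
```

View pics/side4.png

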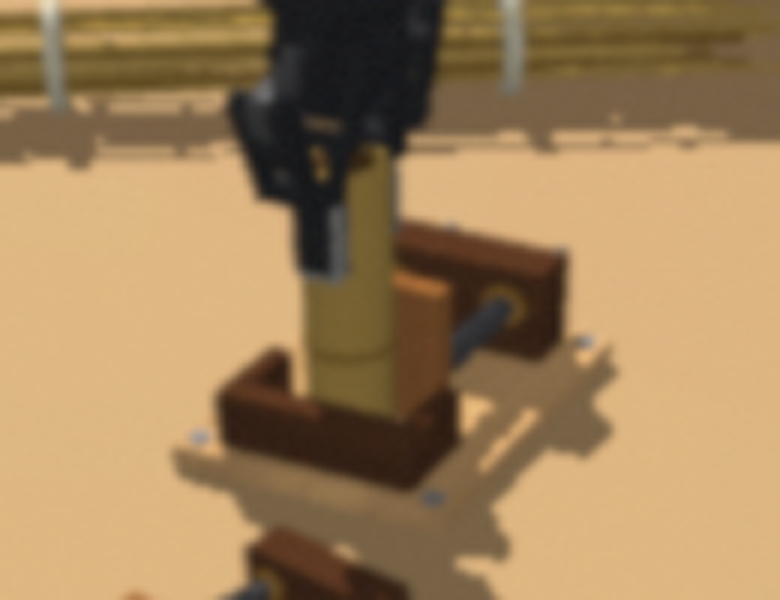

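The crop shows the culm standing in the pocket against the lip, at about (355,410), with the gate bearing on it from behind. The stalled motion and falling force agree that it has reached the lip. I'll release, then retreat straight up.

{"op": "step_arm", "data": {
  "plan": [
    {"dx": 0, "dy": 0, "dz": 0, "ax": 0, "ay": 0, "az": 0, "gripper": 0.5},
    {"dx": 0, "dy": 0, "dz": 0, "ax": 0, "ay": 0, "az": 0, "gripper": 0.6},
    {"dx": 0, "dy": 0, "dz": 0, "ax": 0, "ay": 0, "az": 0, "gripper": 0.8},
    {"dx": 0, "dy": 0, "dz": 0, "ax": 0, "ay": 0, "az": 0, "gripper": 1},
    {"dx": 0, "dy": 0, "dz": 0, "ax": 0, "ay": 0, "az": 0, "gripper": 1},
    {"dx": 0, "dy": 0, "dz": 0, "ax": 0, "ay": 0, "az": 0, "gripper": 1},
    {"dx": 0, "dy": 0, "dz": 0, "ax": 0, "ay": 0, "az": 0, "gripper": 1}
  ]
}}

```text
clock: 14.72
eef_pos: [520.1, -224.0, 126.7]
tool_rot: [3.142, -0.0, -0.415]
force: [0.2, -0.1, 0.3]
width: 85.2
gripper_force: 0.0
```

{"op": "step_arm", "data": {
  "plan": [
    {"dx": 0, "dy": 0, "dz": -0.03, "ax": 0, "ay": 0, "az": 0, "gripper": 1},
    {"dx": 0, "dy": 0, "dz": -0.08, "ax": 0, "ay": 0, "az": 0, "gripper": 1},
    {"dx": 0, "dy": 0, "dz": -0.1, "ax": 0, "ay": 0, "az": 0, "gripper": 1},
    {"dx": 0, "dy": 0, "dz": -0.1, "ax": 0, "ay": 0, "az": 0, "gripper": 1},
    {"dx": 0, "dy": 0, "dz": -0.08, "ax": 0, "ay": 0, "az": 0, "gripper": 1},
    {"dx": 0, "dy": 0, "dz": 0, "ax": 0, "ay": 0, "az": 0, "gripper": 1},
    {"dx": 0, "dy": 0, "dz": 0, "ax": 0, "ay": 0, "az": 0, "gripper": 1}
  ]
}}

```text
clock: 15.6
eef_pos: [519.7, -223.7, 243.3]
tool_rot: [-3.142, 0.001, -0.415]
force: [-0.3, -0.8, -0.2]
width: 85.2
gripper_force: 0.0
```

```bash
python3 -c "
from h import *
st()
i=grab('side'); c=i['color'][90:200,200:330]; cv2.imwrite('pics/side5.png',cv2.resize(c,(780,600),interpolation=cv2.INTER_CUBIC)[:,:,::-1])"
```

```text
t 15.6 p [ 519.7 -223.7  243.3] rpy [-3.1415e+00  8.0000e-04 -4.1460e-01] w 85.2 gf 0.0 F [-0.3 -0.8 -0.2] T [-0.01  0.03  0.03] q [ 0.22  0.53  0.2   1.77 -0.14  0.86 -1.5 ]
```

View pics/side5.png

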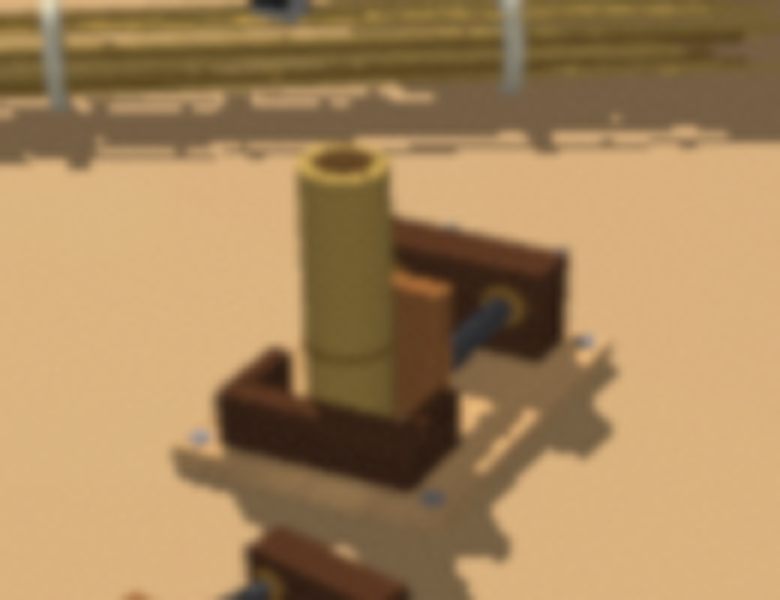

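The culm stands free in the pocket, rim at (343,162), pressed between gate and lip. I'll check its height and tilt by depth, then hand in.

```bash
python3 -c "
from h import *
i=load('side')
c=np.array([px(i,u,v) for v in range(112,166) for u in range(248,268) if i['range_z'][v,u]>0])
for lo,hi in((60,75),(90,105),(120,135),(146,160)):
    k=c[(c[:,2]>lo)&(c[:,2]<hi)&(c[:,1]>-245)&(c[:,1]<-190)]; print(lo,k[:,0].min().round(1),k[:,0].max().round(1),'front y',np.percentile(k[:,1],95).round(1),k[:,2].max().round(1),np.median(k[:,2]).round(1))
"
```

```text
60 499.1 540.8 front y -205.2 75.0 67.0
90 505.1 539.6 front y -205.2 105.0 97.7
120 504.6 540.7 front y -205.4 135.0 128.0
146 504.3 540.5 front y -206.4 154.1 151.9
```

The piece is vertical, and its top at 152 mm means it's standing on the floor (12 + 140).

```bash
python3 -c "
from cell import ctrl
print(ctrl.finish_job())"
```

```text
the job is handed in; nothing more can be done
None
```

The long, thick culm now stands upright on the pocket floor of the full-size holder, pressed against the lip by the gate, with the gripper clear; I handed the job in at about 15.7 s.

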